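Couple the basking lamp to its ball foot

ROBOT

A 7-joint arm with a two-finger parallel gripper is mounted at the origin on the work surface. World frame = base frame: x ahead of the robot, y to its left, z up, the work surface at z = 0. Lengths are in m, angles in degrees, forces in N, time in s.
With the tool pointing down it reaches from about 0.425 to 0.875 m from the base axis. Payload 4.7 kg.
Tool frame: the origin (TCP) lies on the centre line of the jaws, within the pads' length; the fingertips stand 19 mm ahead of it and the grasp point (between the pads) is the TCP; z points along the fingers, y is the line along which they close (so a half turn about z gives the same grasp; the last joint's range is limited). The gripper opens to 87 mm and grips with 3 to 60 N. Pads are 19 mm wide; open, the fingers measure 117 mm over their backs; the gripper's body (75 mm by 190 mm) begins 51 mm behind the grasp point.
Start: joints at [71.052, 18.392, -4.016, 83.108, 1.295, 78.541, -3.26], TCP at [0.22, -0.612, 0.242] pointing down, gripper open.
Joint ranges: [-163.93, 163.93], [-17.29, 119.83], [-79.2, 71.16], [3.27, 140.29], [-89.18, 269.18], [5.43, 117.66], [-154.24, 154.24]. Speed limits (degrees/s): [147.25, 147.25, 180, 180, 180, 180, 180].

INTERFACE

Orientations are given as [roll, pitch, yaw] about the fixed x, y, z axes, in that order (R = Rz(yaw) Ry(pitch) Rx(roll)).
In Python, from cell import env, imaging gives the robot as it stands.
- The arm moves only by the shell command python3 -m crank 'ROWS' [OPENING] [FORCE]. ROWS is JSON, a list of rows, each an object of numbers: "x", "y", "z": the shift along the tool's x, y, z in m; "turn": the turn about the tool's z in rad. In form: [{"x": .., "y": .., "z": .., "turn": ..}, ...]. A call has 1 to 12 rows; each row is the pose to reach, as a shift and turn from the pose commanded when the call began, along the tool's axes at that moment; what a row does not reach only later rows make up. A row lasts 1/8 s, in which the tool goes at most 62.5 mm and 10.7 degrees, less where a joint would pass 70% of its speed; a pose out of reach is approached as far as the arm can. A call with a gripper value outside its range is refused whole. OPENING is the finger opening in m, from 0 to 0.087, set as the call begins (- or left out, the last holds). The fingers move at their own pace and stop on an object; FORCE is the grip in N (left out, the last holds). Time passes only in rows, so rows that repeat a pose let the fingers close. It gives the time, the measured TCP pose, the force, the opening and the grip force at its end, in the units of the state.
- env.get_obs(): the state, without advancing time (a new reading comes with each control period).
- imaging.read_camera(name): name is "side" or "top" or "wrist"; returns the picture (420x560x3 uint8, red, green, blue); there is no depth.
- imaging.get_calibration(name): a dict with "camera_matrix" (3x3 intrinsics, pixels), "k1" (the pictures are not rectified: a ray, as slopes to the right and down, at radius r is drawn at 1 + k1 r^2 times it, then the intrinsics apply), "position" and "attitude" of the camera in the world. Camera axes: x right, y up, looking along -z (the intrinsics and any distortion apply to the point x, -y, -z); pixel columns grow to the right and rows downward; lengths in m; the calibration is good to about 2 mm. A picture is of the moment at which its call begins: read the wrist's pose just before it. get_calibration takes no time and is no camera call; for the wrist camera it gives the pose at the moment of the call.
- env.sign_off(): hands the job in; it is judged then, once.
The state is a dict: "time_s": time; "qpos": joint angles; "joint_velocities": joint speeds; "effort": joint torques, N m; "tool_pos": TCP position; "tool_rot": TCP orientation; "force": force on the tool from outside, world axes, zero at the start; "wrist_torque": the same for the moment, N m; "grip_width": finger opening in m; "grasp_force": force on a finger pad.
Only numpy, scipy, OpenCV 4.12 (cv2) and the standard library are available. Lean on these libraries where they do the work, as an engineer would, in place of code of your own. Each camera call takes 0.05 s, during which the arm holds its last target. There are 200 camera calls.

TASK

Move the cordless basking lamp from its charging dock to the ball on the round foot beside the slate: raise its locking lever all the way, pull it off the dock, lower it onto the foot's ball with its shade over the middle of the slate and push it home. Then press the lever right down to lock it and let go. The foot's height is not known exactly, so go by feel and never press hard on it, and leave the slate and everything else where they are.

Things in the scene. Friction and masses are not known exactly. Their poses are not given: they have to be found in the camera images.
- lamp: cordless basking lamp, 0.6 to 0.8 kg, at first locked on the dock: a cast aluminium coupler on a sole plate 104 (x) x 64 (y) x 6 mm, lever to -x, lamp neck to +x; origin: centre of the sole's underside, z up. The neck leaves at z = 49 mm, stays under z = 70 mm as far as x = 92 mm, then rises to z = 163 mm. Its balance point is about 10 mm to +x of its axis
- lamp_crown (a point): centre of the coupler's flat top, 60 mm above the sole. To hold the lamp, grip below it across the lamp's y: flat sides 45 mm apart, from 6 mm above the sole to the top; 44 mm long along x
- lamp_socket (a point): middle of the socket, on the lamp's axis 22 mm above the sole: at the ball's centre when home. Open below; 1 mm play round the ball. Spring plungers in it catch on the ball 13 mm above home: push on with 5 to 10 N beyond the lamp's weight; from about 1.5 mm above home they draw it down, sole flat. Pull off with 5 N beyond its weight. Only set down it hangs up, tilted
- lamp_head (a point): centre of the open underside of the white conical shade (66 mm wide), 150 mm from the lamp's axis along its +x and 116 mm above the sole
- lever (a joint): locking lever, rad: 0 = down, locked, level, pointing to the lamp's -x; 1.0 = fully up. Stiff: it stays where left and takes 3 to 5 N at its grip to move. Below about 0.65 its jaw reaches under the ball: then the lamp can neither seat nor lift off; it goes down fully only when the lamp is home
- lever_grip (a point): point in the rubber-clad end of the lever to pinch or press, 52 mm out from the pin and 3 mm above it (lever down: lamp x = -79, z = 39 mm); there a flat bar 14 mm wide (along the lamp's y) and 8 mm thick, ending 11 mm further out
- lever_pin (a point): axis of the lever's hinge, along the lamp's y, at lamp x = -27, z = 36 mm; the lever's end rises about it
- dock: grey charging dock, a block 150 x 132 x 22 mm with a flat top, fixed to the shelf, one steel ball stud in the middle; origin under its centre
- dock_ball (a point): centre of the dock's 32 mm ball, 22 mm above the dock's top (44 mm above the shelf); neck 14 mm thick
- foot: round dark steel lamp foot, 130 mm across, fixed to the shelf; origin under its centre. On it, centred, a flat plate 120 mm across stands on a screw thread at some height from 18 to 38 mm above the shelf (its top), different each time and not reported: feel for it. A steel ball stud like the dock's in its middle. Press on it with no more than about 15 N beyond the lamp's weight
- slate: grey slate basking tile 110 x 140 x 12 mm lying loose on the shelf beside the foot, its middle about 150 mm from the foot's ball; origin under its centre
- toothbrush: blue toothbrush 165 mm long lying along its x, bystander
- clipper: steel nail clipper 60 mm long lying along its x, bystander
- bowls: two glazed bowls stacked, 116 mm wide, 70 mm high together, bystander
- mister: spray bottle 62 mm wide, 152 mm tall, bystander
- food_jar: amber jar 68 mm wide, 85 mm tall, bystander
- thermometer: white upright thermometer 30 x 62 x 58 mm, bystander

How it is judged (in metres and radians):
On the way, in this order (a step that is already met when the one before it is completed fails the run):
1. the lever is raised while the lamp still sits on the dock (value of joint lever above 0.85 rad and distance between lamp_socket and dock_ball below 0.006 m), for 0.1 s.
2. the lamp is lowered over the foot's ball, lever still up (horizontal distance between lamp_socket and foot below 0.005 m and height (world z) of lamp_socket below 0.066 m and value of joint lever above 0.6 rad), for 0.2 s.
At the end, for the whole second after the job is handed in: The lamp is upright (within 0.05 rad) over the middle of the foot (socket within 5 mm), locked on its ball with the lever right down (under 0.03 rad, only possible when home), its shade over the slate (within 35 mm of its centre), at rest and let go (horizontal distance between lamp_socket and foot below 0.005 m and angle between lamp's own z axis and vertical below 0.05 rad and value of joint lever below 0.03 rad and horizontal distance between lamp_head and slate below 0.035 m and linear speed of lamp below 0.01 m/s and angular speed of lamp below 0.1 rad/s); the robot touches nothing.
It fails at once if lamp forced against the foot and its ball (contact forces over 60 N in all; about 30 N when it sits home) (contact force between lamp and foot above 60 N).
It fails at once if slate shifted by over 15 mm (distance of slate from where it was at the start of the episode above 0.015 m).
It fails at once if a bystander shifted by over 20 mm (distance of any of toothbrush, clipper, bowls, mister, food_jar, thermometer from where it was at the start of the episode above 0.02 m).
It also fails if it takes over 72 s, if anything falls off the work surface, if the arm or the gripper's body presses on something with over 40 N, if the wrist force passes 120 N, or if a joint passes its speed limit or range.

## Working session

There is one attempt and no reset: what is moved stays moved. The work goes in short steps, Python scripts to look and compute and a shell command to move; the robot and the scene stay as the last step left them, time stands still between calls to the robot, and variables do not carry over. Pictures are saved under pics/ and viewed, at most 10 in all, crops included, and the job is handed in when it is done.

```bash
mkdir -p pics; python3 - <<'E'
from cell import env, imaging
import cv2
for n in("side","top"):
    cv2.imwrite(f"pics/{n}0.png",imaging.read_camera(n)[:,:,::-1])
    print(n,imaging.get_calibration(n))
print(imaging.get_calibration("wrist"));print(env.get_obs())
E
```

```text
side {'camera_matrix': array([[417.58976311,   0.        , 281.52280291],
       [  0.        , 417.58976311, 206.04623239],
       [  0.        ,   0.        ,   1.        ]]), 'k1': -0.05933367496939889, 'position': array([0.24672154, 0.73797789, 0.86585827]), 'attitude': array([  47.20585808,    1.03681342, -154.68591377])}
top {'camera_matrix': array([[436.47520386,   0.        , 277.35449904],
       [  0.        , 436.47520386, 204.37059729],
       [  0.        ,   0.        ,   1.        ]]), 'k1': -0.01799893629278078, 'position': array([0.39720168, 0.00467033, 1.20068276]), 'attitude': array([ 1.12358333e+01,  3.23038060e-02, -8.84580516e+01])}
{'camera_matrix': array([[335.68145871,   0.        , 279.39298538],
       [  0.        , 335.68145871, 213.7944068 ],
       [  0.        ,   0.        ,   1.        ]]), 'k1': -0.07994897114680939, 'position': array([ 0.29304689, -0.58557293,  0.38240562]), 'attitude': array([-1.66471802e+01,  5.56899428e-02, -7.01932946e+01])}
{'time_s': 0.1, 'qpos': array([71.05271726, 18.43492984, -4.01513505, 83.16885361,  1.2961792 ,
       78.54057414, -3.26024036]), 'joint_velocities': array([ 0.00755879, -0.10081166, -0.13298013, -0.15212789,  0.01406803,
       -0.05438659, -0.05852676]), 'effort': array([-2.62911108e-04, -4.92572951e+01, -4.05835323e-01, -3.13394666e+01,
       -6.41829567e-02,  3.95613606e-02,  3.15911325e-05]), 'tool_pos': array([ 0.21948698, -0.61132412,  0.24056123]), 'tool_rot': array([-1.79900939e+02,  6.77220778e-03,  1.97565227e+01]), 'force': array([-0.03236958,  0.66223331,  0.18767418]), 'wrist_torque': array([0.01940993, 0.04798011, 0.01107931]), 'grasp_force': 0.0, 'grip_width': 0.08685380788242826}
```

View pics/top0.png

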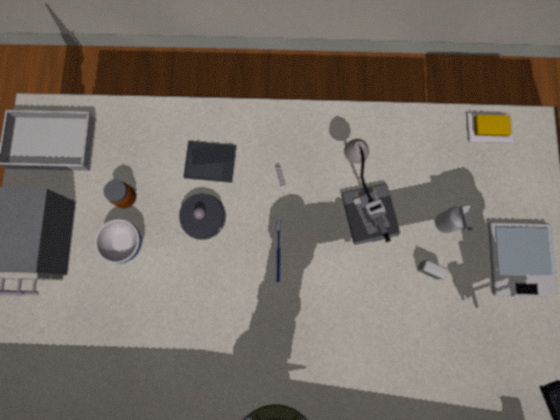

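View pics/side0.png

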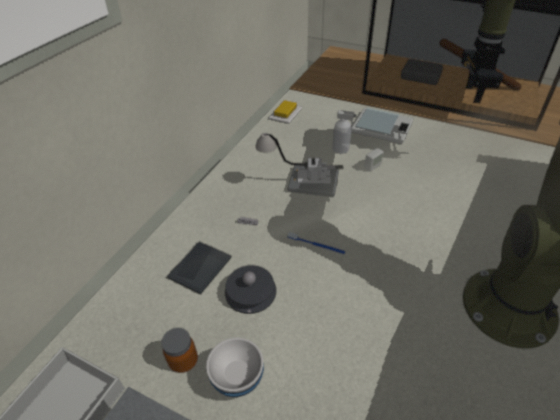

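The top view shows the dock at about (370,212) with the lamp, its shade at (357,151) and the lever at (387,237). The foot ball is at (200,212), the slate at (210,161), and the toothbrush at (278,252). The side view shows the same layout. I'll enlarge both.

```bash
cat > h.py <<'E'
import numpy as np, cv2
from scipy.spatial.transform import Rotation as R
from cell import env, imaging
def ray(c,u,v):
    K=c["camera_matrix"]; k=c["k1"]
    p=cv2.undistortPoints(np.array([[[u,v]]],float),K,np.array([k,0,0,0,0.]))[0,0]
    return R.from_euler("xyz",c["attitude"],degrees=True).apply([p[0],-p[1],-1])
def onz(c,u,v,z):
    d=ray(c,u,v); return c["position"]+d*(z-c["position"][2])/d[2]
def proj(c,P):
    q=R.from_euler("xyz",c["attitude"],degrees=True).inv().apply(np.asarray(P)-c["position"])
    s=np.array([q[0],-q[1]])/-q[2]; s=s*(1+c["k1"]*(s@s)); K=c["camera_matrix"]
    return K[0,0]*s[0]+K[0,2],K[1,1]*s[1]+K[1,2]
def tri(l):
    A=0;b=0
    for c,u,v in l:
        d=ray(c,u,v); d/=np.linalg.norm(d); M=np.eye(3)-np.outer(d,d); A=A+M; b=b+M@c["position"]
    return np.linalg.solve(A,b)
E
python3 - <<'E'
import cv2,numpy as np
t=cv2.imread("pics/top0.png");s=cv2.imread("pics/side0.png")
f=lambda i,x,y:cv2.resize(np.clip(i[y:y+75,x:x+100]*1.5,0,255).astype('uint8'),(400,300),interpolation=cv2.INTER_CUBIC)
f5=lambda i,x,y,w,h:cv2.resize(np.clip(i[y:y+h,x:x+w]*1.5,0,255).astype('uint8'),(400,300),interpolation=cv2.INTER_CUBIC)
a=np.vstack([np.hstack([f5(t,310,130,160,120),f5(t,160,130,160,120)]),np.hstack([f5(s,245,110,160,120),f5(s,150,220,160,120)])])
cv2.imwrite("pics/m1.png",a)
E
```

```text
(no output)
```

View pics/m1.png

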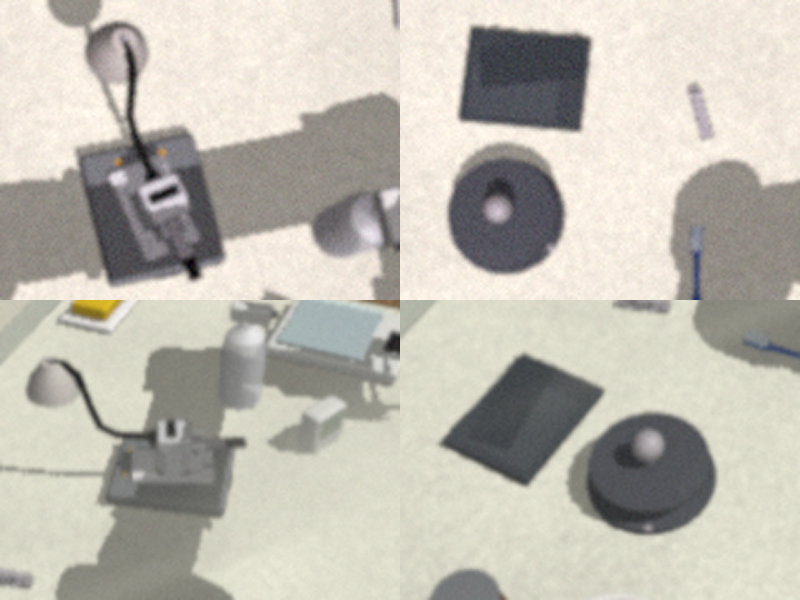

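The crops show the crown at (375.6,208) in top and (313.4,162.8) in side. The lever end is at (388,238) and (341,167). The foot ball is at (198.8,213.2) and (249.2,278). The slate corners are visible in the top crop.

```bash
python3 - <<'E'
from h import *
np.set_printoptions(precision=4,suppress=True)
T=imaging.get_calibration("top");S=imaging.get_calibration("side")
t1=lambda x,y:(T,310+x/2.5,130+y/2.5); t2=lambda x,y:(T,160+(x-400)/2.5,130+y/2.5)
s1=lambda x,y:(S,245+x/2.5,110+(y-300)/2.5); s2=lambda x,y:(S,150+(x-400)/2.5,220+(y-300)/2.5)
print("crown",tri([t1(164,195),s1(171,430)]), onz(*t1(164,195),.082))
print("levend",tri([t1(195,270),s1(240,442)]),onz(*t1(195,270),.061))
print("shade",tri([t1(117,52),s1(52,382)]),onz(*t1(117,52),.15))
print("ball",tri([t2(497,208),s2(648,445)]))
c=[onz(*t2(*p),.012) for p in[(472,27),(590,38),(580,130),(460,120)]]
print("slate",c,np.mean(c,0)); 
c=[onz(*s2(*p),.012) for p in[(525,355),(604,390),(527,484),(441,443)]]
print("slate side",np.mean(c,0)); 
d=[onz(*t1(*p),.022) for p in[(85,153),(190,133),(224,260),(110,283)]]
print("dock",d,np.mean(d,0))
E
```

```text
crown [ 0.6171 -0.2454  0.0815] [ 0.6166 -0.2454  0.082 ]
levend [ 0.5396 -0.2814  0.0622] [ 0.5413 -0.2813  0.061 ]
shade [ 0.7481 -0.1841  0.1551] [ 0.7486 -0.1854  0.15  ]
ball [0.5942 0.2193 0.0601]
slate [array([0.8119, 0.2701, 0.012 ]), array([0.8022, 0.1344, 0.012 ]), array([0.6938, 0.1406, 0.012 ]), array([0.7018, 0.2763, 0.012 ])] [0.7524 0.2053 0.012 ]
slate side [0.7507 0.2091 0.012 ]
dock [array([ 0.6734, -0.172 ,  0.022 ]), array([ 0.6994, -0.289 ,  0.022 ]), array([ 0.558, -0.323,  0.022]), array([ 0.5297, -0.1987,  0.022 ])] [ 0.6151 -0.2456  0.022 ]
```

```bash
python3 -m crank '[{"x":0.04,"y":-0.02,"z":0,"turn":0},{"x":0.09,"y":-0.043,"z":0,"turn":-0.03},{"x":0.15,"y":-0.072,"z":0,"turn":-0.06},{"x":0.21,"y":-0.1,"z":0,"turn":-0.09},{"x":0.27,"y":-0.13,"z":0,"turn":-0.09},{"x":0.32,"y":-0.154,"z":0,"turn":-0.09},{"x":0.37,"y":-0.178,"z":0,"turn":-0.09},{"x":0.405,"y":-0.195,"z":0.02,"turn":-0.09},{"x":0.419,"y":-0.202,"z":0.04,"turn":-0.09},{"x":0.419,"y":-0.202,"z":0.04,"turn":-0.09},{"x":0.419,"y":-0.202,"z":0.04,"turn":-0.09}]' 0.04 20
python3 - <<'E'
from h import *
c=imaging.get_calibration("wrist"); im=imaging.read_camera("wrist")
print(c["position"],c["attitude"],env.get_obs()["tool_pos"],env.get_obs()["tool_rot"])
for p in [(.617,-.2455,.082),(.5454,-.2789,.061)]: print(proj(c,p))
cv2.imwrite("pics/w1.png",np.clip(im[:,:,::-1]*1.4,0,255).astype('uint8'))
E
```

```text
time_s: 1.48
tool_pos: [0.5443, -0.2826, 0.2016]
tool_rot: [180.0, 0.1, 24.7]
force: [-0.2, 0.3, 1.0]
grip_width: 0.0401
grasp_force: 0.0
[ 0.61532089 -0.25017666  0.34333112] [-16.72792758  -0.08082044 -65.23425448] [ 0.54454114 -0.28272851  0.2021168 ] [1.79920134e+02 4.32423771e-02 2.46994060e+01]
(np.float64(274.16698577388667), np.float64(108.84993149276895))
(np.float64(275.2482322658015), np.float64(203.5282671904692))
```

View pics/w1.png

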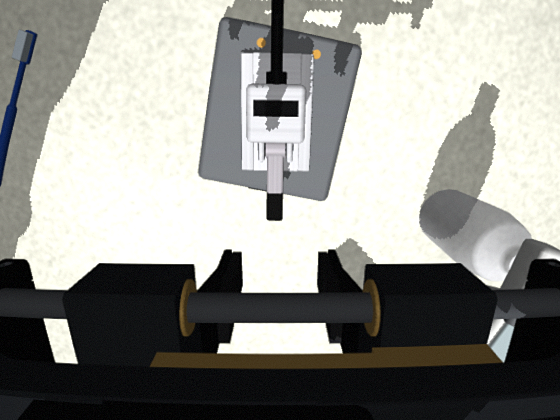

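The wrist view shows the lever straight down the image at column 274.5, with its end at row 219. The crown top spans columns 247–305 and rows 85–143, and the neck is at column 279 near row 20.

```bash
python3 - <<'E'
from h import *
c=imaging.get_calibration("wrist"); o=env.get_obs()
t=o["tool_pos"]; th=np.radians(o["tool_rot"][2])
ex=np.array([np.cos(th),np.sin(th)]);ey=np.array([np.sin(th),-np.cos(th)])
for n,u,v,z in[("crown",276,114,.082),("lend",274.5,218.5,.063),("levroot",275,150,.061),("neck",279,20,.085)]:
    p=onz(c,u,v,z); d=p[:2]-t[:2]; print(n,p,ex@d,ey@d)
E
```

```text
crown [ 0.61454545 -0.24847532  0.082     ] 0.07791274525193637 -0.0018676087942279685
lend [ 0.53352236 -0.28395199  0.063     ] -0.010521940584452437 -0.003492732292028954
levroot [ 0.58763964 -0.25970088  0.061     ] 0.04877779951670186 -0.0029118448568967023
neck [ 0.67430987 -0.22342887  0.085     ] 0.14267532216191417 0.0003503993724921155
```

```bash
python3 -m crank '[{"x":0,"y":-0.003,"z":0.03,"turn":0.02},{"x":0,"y":-0.003,"z":0.07,"turn":0.02},{"x":0,"y":-0.003,"z":0.11,"turn":0.02},{"x":0,"y":-0.003,"z":0.13,"turn":0.02},{"x":0,"y":-0.003,"z":0.14,"turn":0.02},{"x":0,"y":-0.003,"z":0.14,"turn":0.02}]' 0.04 20 &&
python3 -m crank '[{"x":0,"y":0,"z":0,"turn":0},{"x":0,"y":0,"z":0,"turn":0},{"x":0,"y":0,"z":0,"turn":0},{"x":0,"y":0,"z":0,"turn":0},{"x":0,"y":0,"z":0,"turn":0}]' 0.0 20
```

```text
time_s: 2.28
tool_pos: [0.5447, -0.2779, 0.0621]
tool_rot: [180.0, -0.0, 23.7]
force: [-0.7, -0.7, -0.0]
grip_width: 0.0398
grasp_force: 0.0
time_s: 2.9
tool_pos: [0.5448, -0.2775, 0.062]
tool_rot: [180.0, -0.0, 23.8]
force: [-0.4, 1.1, 2.0]
grip_width: 0.0134
grasp_force: 20.0
```

```bash
python3 -m crank '[{"x":0.0004,"y":0,"z":-0.005,"turn":0},{"x":0.0016,"y":0,"z":-0.0103,"turn":0},{"x":0.003,"y":0,"z":-0.0153,"turn":0},{"x":0.0053,"y":0,"z":-0.02,"turn":0},{"x":0.008,"y":0,"z":-0.0246,"turn":0},{"x":0.0108,"y":0,"z":-0.0289,"turn":0}]' &&
python3 -m crank '[{"x":0.0034,"y":0,"z":-0.004,"turn":0},{"x":0.0071,"y":0,"z":-0.0075,"turn":0},{"x":0.0113,"y":0,"z":-0.0107,"turn":0},{"x":0.0156,"y":0,"z":-0.0135,"turn":0},{"x":0.0175,"y":0,"z":-0.0145,"turn":0},{"x":0.0175,"y":0,"z":-0.0145,"turn":0}]'
python3 - <<'E'
from h import *
im=imaging.read_camera("side")[130:220,260:380]
cv2.imwrite("pics/s2.png",cv2.resize(np.clip(im[:,:,::-1]*1.5,0,255).astype('uint8'),(720,540),interpolation=cv2.INTER_CUBIC))
E
```

```text
time_s: 3.65
tool_pos: [0.5534, -0.2731, 0.0903]
tool_rot: [-179.9, 0.1, 23.7]
force: [-0.9, -2.1, -7.8]
grip_width: 0.0135
grasp_force: 20.0
time_s: 4.4
tool_pos: [0.5691, -0.2665, 0.1049]
tool_rot: [-180.0, 0.2, 23.7]
force: [-5.5, -1.0, -4.7]
grip_width: 0.0136
grasp_force: 20.0
```

View pics/s2.png

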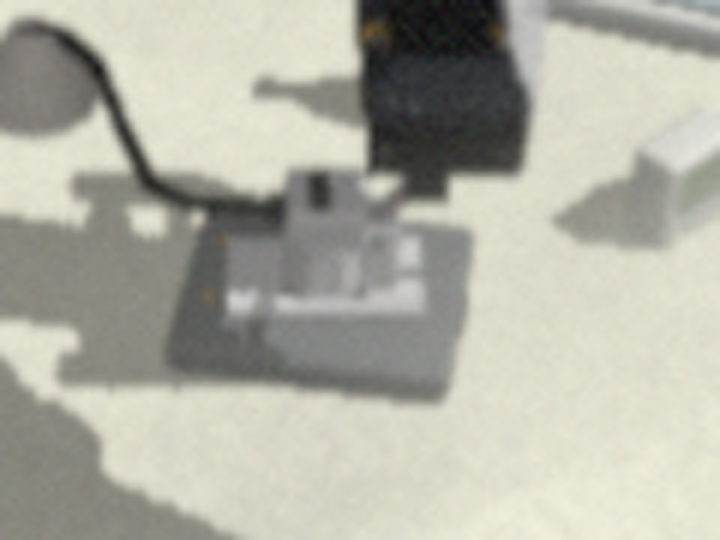

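The lever looks fully up, and the 27/43 mm travel matches about 1.0 rad. Next I release, rise and look.

```bash
python3 -m crank '[{"x":0,"y":0,"z":0,"turn":0},{"x":0,"y":0,"z":0,"turn":0},{"x":0,"y":0,"z":0,"turn":0},{"x":0,"y":0,"z":-0.03,"turn":0},{"x":0,"y":0,"z":-0.07,"turn":0},{"x":-0.02,"y":0,"z":-0.1,"turn":0},{"x":-0.02,"y":0,"z":-0.1,"turn":0},{"x":-0.02,"y":0,"z":-0.1,"turn":0}]' 0.03
python3 - <<'E'
from h import *
c=imaging.get_calibration("wrist"); im=imaging.read_camera("wrist"); o=env.get_obs()
print(o["tool_pos"],o["tool_rot"])
for p in [(.617,-.246,.082),(.6145,-.2485,.082)]: print(proj(c,p))
cv2.imwrite("pics/w2.png",cv2.resize(np.clip(im[30:240,140:420,::-1]*1.2,0,255).astype('uint8'),(800,600),interpolation=cv2.INTER_CUBIC))
E
```

```text
time_s: 5.45
tool_pos: [0.5523, -0.2735, 0.2045]
tool_rot: [-180.0, -0.0, 23.8]
force: [-0.0, 0.3, 0.5]
grip_width: 0.03
grasp_force: 0.0
[ 0.55205343 -0.27314666  0.20381204] [-1.79918870e+02  2.86140236e-02  2.38075295e+01]
(np.float64(280.0615099921786), np.float64(124.36709531724912))
(np.float64(281.72218527401697), np.float64(128.76141143529458))
```

View pics/w2.png

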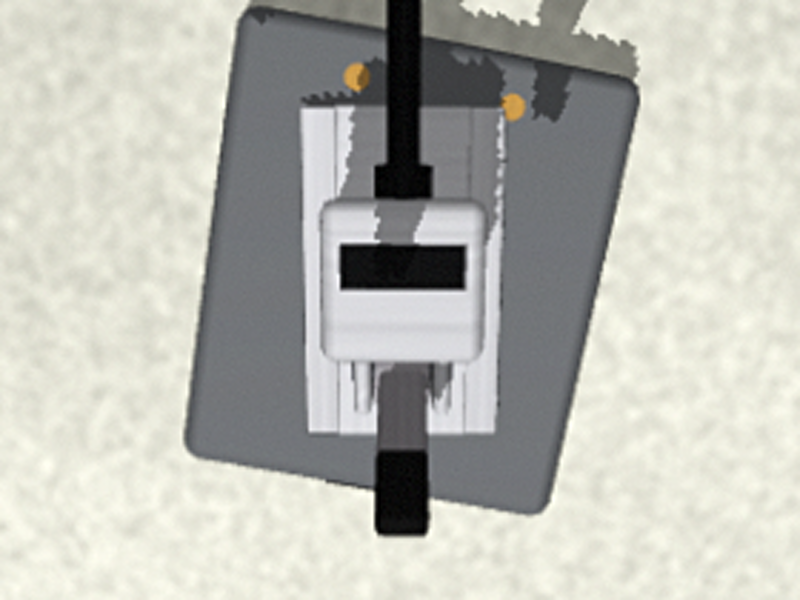

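The crown spans crop x 320–486 and y 200–361, so its centre is at image (281.1,128.2). The lever is up and lined up with the image vertical. Now I grip the crown.

```bash
python3 -m crank '[{"x":0.03,"y":0.0005,"z":0,"turn":0},{"x":0.06,"y":0.001,"z":0,"turn":0},{"x":0.0675,"y":0.001,"z":0.03,"turn":0},{"x":0.0675,"y":0.001,"z":0.06,"turn":0},{"x":0.0675,"y":0.001,"z":0.09,"turn":0},{"x":0.0675,"y":0.001,"z":0.12,"turn":0},{"x":0.0675,"y":0.001,"z":0.135,"turn":0},{"x":0.0675,"y":0.001,"z":0.14,"turn":0},{"x":0.0675,"y":0.001,"z":0.14,"turn":0}]' 0.07 50 &&
python3 -m crank '[{"x":0,"y":0,"z":0,"turn":0},{"x":0,"y":0,"z":0,"turn":0},{"x":0,"y":0,"z":0,"turn":0},{"x":0,"y":0,"z":0,"turn":0},{"x":0,"y":0,"z":0,"turn":0},{"x":0,"y":0,"z":0,"turn":0}]' 0.0 50
```

```text
time_s: 6.62
tool_pos: [0.6147, -0.2476, 0.0653]
tool_rot: [180.0, -0.0, 23.8]
force: [0.2, -0.7, -0.1]
grip_width: 0.0701
grasp_force: 0.0
time_s: 7.38
tool_pos: [0.6143, -0.2474, 0.0654]
tool_rot: [-180.0, 0.0, 23.8]
force: [-2.5, 2.1, 5.8]
grip_width: 0.0445
grasp_force: 50.0
```

```bash
python3 -m crank '[{"x":0,"y":0,"z":-0.002,"turn":0},{"x":0,"y":0,"z":-0.005,"turn":0},{"x":0,"y":0,"z":-0.01,"turn":0},{"x":0,"y":0,"z":-0.016,"turn":0},{"x":0,"y":0,"z":-0.024,"turn":0},{"x":0,"y":0,"z":-0.035,"turn":0},{"x":0,"y":0,"z":-0.055,"turn":0},{"x":0,"y":0,"z":-0.08,"turn":0},{"x":0,"y":0,"z":-0.1,"turn":0},{"x":0,"y":0,"z":-0.11,"turn":0},{"x":0,"y":0,"z":-0.11,"turn":0},{"x":0,"y":0,"z":-0.11,"turn":0}]'
python3 - <<'E'
from h import *
o=env.get_obs(); print(o["force"],o["wrist_torque"],o["tool_pos"],o["tool_rot"])
E
```

```text
time_s: 8.88
tool_pos: [0.6135, -0.2475, 0.1737]
tool_rot: [-179.9, 0.1, 23.8]
force: [-0.3, 0.0, -7.5]
grip_width: 0.0446
grasp_force: 50.0
[-0.29592979  0.0158329  -7.45353821] [-0.00516821  0.08186283 -0.01879773] [ 0.61351866 -0.24750303  0.17373937] [-1.79918811e+02  8.92437090e-02  2.37642628e+01]
```

```bash
python3 -m crank '[{"x":0.003,"y":-0.008,"z":0,"turn":0.01},{"x":0.01,"y":-0.026,"z":0,"turn":0.04},{"x":0.022,"y":-0.058,"z":0,"turn":0.09},{"x":0.036,"y":-0.096,"z":0,"turn":0.15},{"x":0.052,"y":-0.138,"z":0,"turn":0.21},{"x":0.068,"y":-0.18,"z":0,"turn":0.27},{"x":0.084,"y":-0.223,"z":0,"turn":0.33},{"x":0.099,"y":-0.263,"z":0,"turn":0.39},{"x":0.11,"y":-0.294,"z":0,"turn":0.44},{"x":0.118,"y":-0.315,"z":0,"turn":0.47},{"x":0.122,"y":-0.326,"z":0,"turn":0.485},{"x":0.122,"y":-0.326,"z":0,"turn":0.485}]' && python3 -m crank '[{"x":0,"y":0,"z":0,"turn":0},{"x":0,"y":0,"z":0,"turn":0}]'
python3 - <<'E'
from h import *
c=imaging.get_calibration("wrist"); im=imaging.read_camera("wrist"); o=env.get_obs()
print(o["tool_pos"],o["tool_rot"],o["qpos"])
print(proj(c,(.5942,.2193,.06)))
cv2.imwrite("pics/w3.png",np.clip(im[:,:,::-1]*1.5,0,255).astype('uint8'))
E
```

```text
time_s: 10.38
tool_pos: [0.5941, 0.1008, 0.1747]
tool_rot: [-180.0, 0.0, -3.9]
force: [0.1, -0.8, -8.4]
grip_width: 0.0444
grasp_force: 50.0
time_s: 10.62
tool_pos: [0.5947, 0.0982, 0.1748]
tool_rot: [180.0, 0.0, -4.1]
force: [-0.8, -0.2, -7.5]
grip_width: 0.0443
grasp_force: 50.0
[0.59471515 0.09846905 0.17484098] [ 1.79968880e+02  4.89535853e-03 -4.13102928e+00] [  10.73297123   17.05311548  -27.09647266   94.35140216    8.17213525
   70.57412154 -112.20022438]
(np.float64(130.78355043815816), np.float64(226.38367631411302))
```

View pics/w3.png

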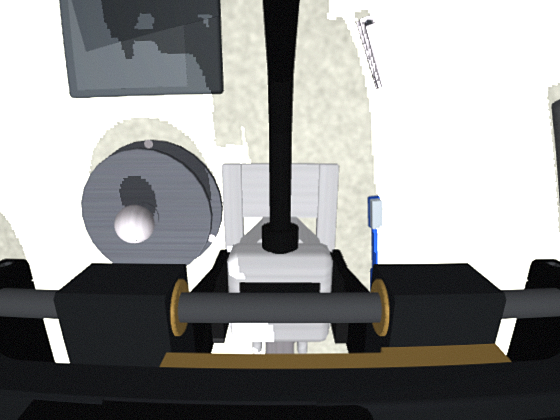

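The ball is at (134.5,223.5), and the plate spans columns 82–212. The crown in the hand has its centre near column 280.5, with the neck at column 281.

```bash
python3 - <<'E'
from h import *
c=imaging.get_calibration("wrist"); o=env.get_obs(); t=o["tool_pos"]; th=np.radians(o["tool_rot"][2])
ex=np.array([np.cos(th),np.sin(th)]);ey=np.array([np.sin(th),-np.cos(th)])
def s(n,p): d=p[:2]-t[:2]; print(n,p,ex@d,ey@d)
for z in(.04,.05,.06): s("ball",onz(c,134.5,223.5,z))
s("crown",onz(c,280.5,295,t[2]+.0166)); s("slate corners",onz(c,221,95,.012)); s("",onz(c,72,97,.012))
print(proj(c,t+[0,0,.0166]))
T=imaging.get_calibration("top");S=imaging.get_calibration("side")
print(tri([(c,134.5,223.5),(T,198.8,213.2),(S,249.2,278)]),tri([(c,134.5,223.5),(T,198.8,213.2)]),tri([(c,134.5,223.5),(S,249.2,278)]))
E
```

```text
ball [0.59042221 0.22566678 0.04      ] -0.01344481120252745 -0.12655800400675743
ball [0.59339277 0.22084523 0.05      ] -0.010134633040394442 -0.12196297144230028
ball [0.59636333 0.21602368 0.06      ] -0.006824454878261436 -0.11736793887784319
crown [0.59960831 0.09682487 0.19144098] 0.004998883311252824 0.0012874229288288973
slate corners [0.69261113 0.14111223 0.012     ] 0.09456971796282816 -0.04958458179173152
 [0.70365798 0.27524534 0.012     ] 0.09592523959123933 -0.1841649881324811
(np.float64(277.46001538485575), np.float64(305.307094435268))
[0.59506362 0.21835983 0.05749102] [0.59485564 0.2197915  0.05373839] [0.59546729 0.21739448 0.05710699]
```

```bash
python3 - <<'E'
from h import *
im=cv2.imread("pics/w3.png"); print(im[155:170,250].mean(1).astype(int), im[155:170,310].mean(1).astype(int))
c=imaging.get_calibration("wrist"); o=env.get_obs(); t=o["tool_pos"]; th=np.radians(o["tool_rot"][2])
ex=np.array([np.cos(th),np.sin(th)]);ey=np.array([np.sin(th),-np.cos(th)])
def s(n,p): d=p[:2]-t[:2]; print(n,ex@d,ey@d)
s("sole front",onz(c,280.5,163.5,t[2]-.0374));s("L",onz(c,223,164,t[2]-.0374));s("R",onz(c,338.5,164,t[2]-.0374))
# w2: pose of tool then (.5520,-.2731,.2038) yaw 23.8 ; camera rel. same
a=np.radians(23.8-o["tool_rot"][2]); d=dict(c); Rz=R.from_rotvec([0,0,a])
t2=np.array([.55205,-.27315,.2038]); d["position"]=t2+Rz.apply(c["position"]-t)
d["attitude"]=(Rz*R.from_euler("xyz",c["attitude"],degrees=True)).as_euler("xyz",degrees=True)
th=np.radians(23.8); ex=np.array([np.cos(th),np.sin(th)]);ey=np.array([np.sin(th),-np.cos(th)]); t=t2
s("w2 crown",onz(d,281.1,128.2,.082)); s("w2 sole front",onz(d,281,66.8,.028)); s("w2 sole back",onz(d,281,30+433/2.857,.028))
E
```

```text
[223 224 218 228 255 255 255 255 243 190 218 217 212 213 211] [231 231 237 239 238 236 233 218 174 181 214 219 217 213 215]
sole front 0.0526660809712619 0.0014521530229330475
L 0.05243987240799159 -0.02933948195334889
R 0.052484580278525955 0.03253775841752698
w2 crown 0.06779143005410641 0.002279755684702463
w2 sole front 0.1191740093650784 0.0024337134266819173
w2 sole back 0.015617852454706852 0.0026408681850084237
```

```bash
python3 -m crank '[{"x":-0.001,"y":-0.01,"z":0,"turn":0},{"x":-0.002,"y":-0.03,"z":0,"turn":0},{"x":-0.004,"y":-0.06,"z":0,"turn":0},{"x":-0.006,"y":-0.09,"z":0,"turn":0},{"x":-0.007,"y":-0.11,"z":0,"turn":0},{"x":-0.008,"y":-0.1205,"z":0.005,"turn":0},{"x":-0.008,"y":-0.1205,"z":0.02,"turn":0},{"x":-0.008,"y":-0.1205,"z":0.035,"turn":0},{"x":-0.008,"y":-0.1205,"z":0.045,"turn":0},{"x":-0.008,"y":-0.1205,"z":0.05,"turn":0},{"x":-0.008,"y":-0.1205,"z":0.05,"turn":0},{"x":-0.008,"y":-0.1205,"z":0.05,"turn":0}]'
python3 - <<'E'
from h import *
o=env.get_obs(); print(o["tool_pos"],o["tool_rot"],o["force"])
s=imaging.read_camera("side")[:,:,::-1];t=imaging.read_camera("top")[:,:,::-1]
f=lambda i,x,y:cv2.resize(np.clip(i[y:y+160,x:x+107]*1.5,0,255).astype('uint8'),(400,598),interpolation=cv2.INTER_CUBIC)
cv2.imwrite("pics/m2.png",np.hstack([f(s,190,180),f(t,150,120)]))
E
```

```text
time_s: 12.18
tool_pos: [0.5954, 0.2208, 0.1256]
tool_rot: [-180.0, -0.1, -4.0]
force: [-0.3, 0.7, -7.3]
grip_width: 0.0447
grasp_force: 50.0
[0.59544126 0.22076523 0.12558438] [-1.79975684e+02 -6.51980136e-02 -4.02671301e+00] [-0.28715937  0.70607844 -7.27566395]
```

View pics/m2.png

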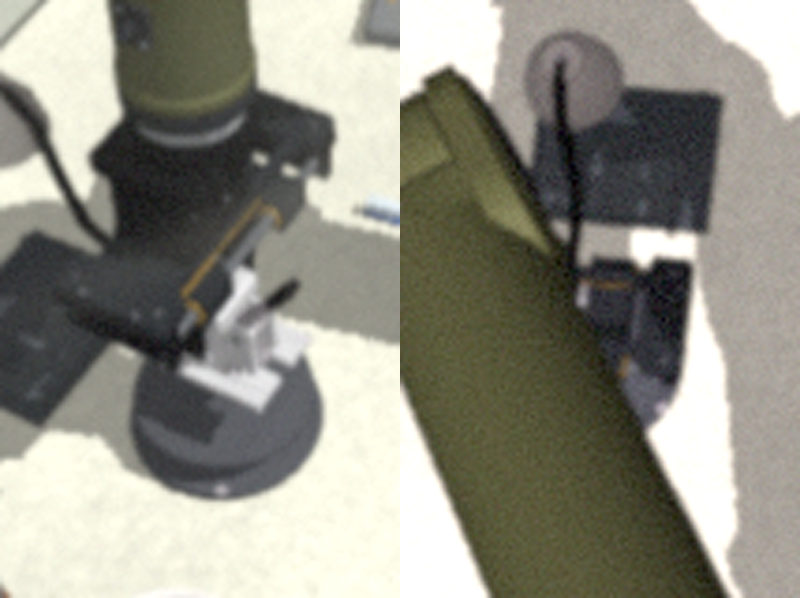

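The lamp is over the foot's plate with the lever up, and the shade is over the slate. Next I descend by feel.

```bash
python3 -m crank '[{"x":0,"y":0,"z":0.002,"turn":0},{"x":0,"y":0,"z":0.004,"turn":0},{"x":0,"y":0,"z":0.006,"turn":0},{"x":0,"y":0,"z":0.006,"turn":0}]'; python3 -m crank '[{"x":0,"y":0,"z":0.002,"turn":0},{"x":0,"y":0,"z":0.004,"turn":0},{"x":0,"y":0,"z":0.006,"turn":0},{"x":0,"y":0,"z":0.006,"turn":0}]'
```

```text
time_s: 12.78
tool_pos: [0.5948, 0.2205, 0.1186]
tool_rot: [180.0, 0.0, -4.0]
force: [-0.8, 0.2, -7.3]
grip_width: 0.0443
grasp_force: 50.0
time_s: 13.28
tool_pos: [0.5948, 0.2205, 0.1126]
tool_rot: [180.0, 0.0, -4.0]
force: [0.2, -0.1, -7.3]
grip_width: 0.0444
grasp_force: 50.0
```

```bash
for i in 1 ; do python3 -m crank '[{"x":0,"y":0.001,"z":0.0015,"turn":0},{"x":0,"y":0.001,"z":0.003,"turn":0},{"x":0,"y":0.001,"z":0.003,"turn":0}]';  python3 -m crank '[{"x":0,"y":0,"z":0.0015,"turn":0},{"x":0,"y":0,"z":0.003,"turn":0},{"x":0,"y":0,"z":0.003,"turn":0}]'; python3 -m crank '[{"x":0,"y":0,"z":0.0015,"turn":0},{"x":0,"y":0,"z":0.003,"turn":0},{"x":0,"y":0,"z":0.003,"turn":0}]'; done | grep -E "pos|force:"
```

```text
tool_pos: [0.5948, 0.2195, 0.1097]
force: [0.4, 0.2, -7.6]
grasp_force: 50.0
tool_pos: [0.5948, 0.2196, 0.1067]
force: [0.2, 0.0, -6.7]
grasp_force: 50.0
tool_pos: [0.5948, 0.2196, 0.1037]
force: [-0.9, 0.2, -7.7]
grasp_force: 50.0
```

```bash
{ python3 -m crank '[{"x":0,"y":0,"z":0.002,"turn":0},{"x":0,"y":0,"z":0.004,"turn":0},{"x":0,"y":0,"z":0.004,"turn":0}]';  python3 -m crank '[{"x":0,"y":0,"z":0.0015,"turn":0},{"x":0,"y":0,"z":0.003,"turn":0},{"x":0,"y":0,"z":0.003,"turn":0}]'; python3 -m crank '[{"x":0,"y":0,"z":0.001,"turn":0},{"x":0,"y":0,"z":0.002,"turn":0},{"x":0,"y":0,"z":0.002,"turn":0}]'; python3 -m crank '[{"x":0,"y":0,"z":0.001,"turn":0},{"x":0,"y":0,"z":0.002,"turn":0},{"x":0,"y":0,"z":0.002,"turn":0}]'; } | grep -E "pos|force:"
```

```text
tool_pos: [0.5947, 0.2195, 0.0996]
force: [1.6, 0.3, -6.7]
grasp_force: 50.0
tool_pos: [0.5948, 0.2195, 0.0967]
force: [-0.4, -0.6, -7.0]
grasp_force: 50.0
tool_pos: [0.5948, 0.2196, 0.0948]
force: [0.6, 0.2, -7.7]
grasp_force: 50.0
tool_pos: [0.5948, 0.2196, 0.0927]
force: [-1.1, 0.1, -7.4]
grasp_force: 50.0
```

```bash
{ for i in 1; do python3 -m crank '[{"x":0,"y":0,"z":0.001,"turn":0},{"x":0,"y":0,"z":0.002,"turn":0},{"x":0,"y":0,"z":0.002,"turn":0}]';  python3 -m crank '[{"x":0,"y":0,"z":0.001,"turn":0},{"x":0,"y":0,"z":0.002,"turn":0},{"x":0,"y":0,"z":0.002,"turn":0}]'; python3 -m crank '[{"x":0,"y":0,"z":0.001,"turn":0},{"x":0,"y":0,"z":0.002,"turn":0},{"x":0,"y":0,"z":0.002,"turn":0}]'; done; } | grep -E "pos|force:"
```

```text
tool_pos: [0.595, 0.2193, 0.0909]
force: [0.0, -0.5, -6.3]
grasp_force: 50.0
tool_pos: [0.5954, 0.219, 0.0896]
force: [-1.3, -3.5, 0.2]
grasp_force: 50.0
tool_pos: [0.5957, 0.2196, 0.0888]
force: [-3.2, -3.1, 7.1]
grasp_force: 50.0
```

```bash
{ python3 -m crank '[{"x":0,"y":0,"z":-0.001,"turn":0},{"x":-0.0006,"y":0.0006,"z":-0.001,"turn":0},{"x":-0.0006,"y":0.0006,"z":-0.001,"turn":0}]';  python3 -m crank '[{"x":-0.0006,"y":0.0006,"z":0,"turn":0},{"x":-0.0006,"y":0.0006,"z":0,"turn":0}]'; } | grep -E "pos|rot|force:"
```

```text
tool_pos: [0.5955, 0.2193, 0.0889]
tool_rot: [-179.9, -0.2, -4.0]
force: [-0.2, -2.5, 5.8]
grasp_force: 50.0
tool_pos: [0.5953, 0.2192, 0.0889]
tool_rot: [-179.9, -0.2, -4.0]
force: [3.5, -1.7, 5.4]
grasp_force: 50.0
```

```bash
{ python3 -m crank '[{"x":0.0004,"y":0.0005,"z":0,"turn":0},{"x":0.0004,"y":0.0005,"z":0.0007,"turn":0},{"x":0.0004,"y":0.0005,"z":0.0007,"turn":0}]';  python3 -m crank '[{"x":0,"y":0,"z":0.001,"turn":0},{"x":0,"y":0,"z":0.001,"turn":0}]'; } | grep -E "pos|rot|force:"
```

```text
tool_pos: [0.5954, 0.2192, 0.0888]
tool_rot: [-179.9, -0.2, -4.0]
force: [2.5, -0.8, 9.8]
grasp_force: 50.0
tool_pos: [0.5954, 0.2192, 0.0887]
tool_rot: [-179.9, -0.2, -4.0]
force: [0.4, -1.9, 12.7]
grasp_force: 50.0
```

```bash
{ python3 -m crank '[{"x":0,"y":0.0002,"z":-0.002,"turn":0},{"x":0,"y":0.0002,"z":-0.002,"turn":0}]';} | grep -E "pos|rot|force:"
python3 - <<'E'
from h import *
c=imaging.get_calibration("wrist"); w=imaging.read_camera("wrist")[:,:,::-1]; s=imaging.read_camera("side")[:,:,::-1]
a=cv2.resize(np.clip(w[60:360,170:390]*1.2,0,255).astype('uint8'),(440,600),interpolation=cv2.INTER_CUBIC)
b=cv2.resize(np.clip(s[220:325,205:268]*1.3,0,255).astype('uint8'),(360,600),interpolation=cv2.INTER_CUBIC)
cv2.imwrite("pics/w4.png",np.hstack([a,b])); o=env.get_obs(); print(o["tool_pos"],o["wrist_torque"],o["force"])
E
```

```text
tool_pos: [0.595, 0.2189, 0.0891]
tool_rot: [-179.9, -0.1, -4.0]
force: [3.7, 1.0, 6.7]
grasp_force: 50.0
[0.59505806 0.21886866 0.08913004] [ 0.12178899 -0.72238219  0.06863371] [ 3.12012777 -0.3652978   6.9108854 ]
```

View pics/w4.png

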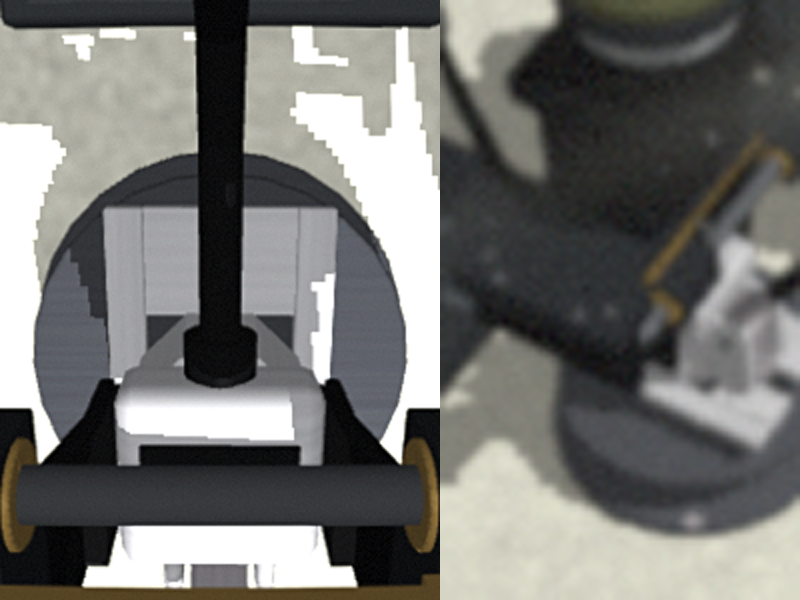

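The sole edges span columns 222.5–338 at row 163.5, the same as when carried, so the lamp has not slipped in the grip. The side crop shows a small shadow gap under the sole. I'll ease off and read the wrist moments to see what it rests on.

```bash
cat > f.py <<'E'
from h import *
o=env.get_obs(); np.set_printoptions(precision=3,suppress=True); print(o["tool_pos"].round(4),o["force"],o["wrist_torque"],o["tool_rot"])
E
python3 -m crank '[{"x":0.0006,"y":0,"z":0,"turn":0},{"x":0.0006,"y":0,"z":0,"turn":0}]' >/dev/null; python3 f.py
python3 -m crank '[{"x":0.0006,"y":0,"z":0,"turn":0},{"x":0.0006,"y":0,"z":0,"turn":0}]' >/dev/null; python3 f.py
python3 -m crank '[{"x":0,"y":0,"z":-0.003,"turn":0},{"x":0,"y":0,"z":-0.003,"turn":0}]' >/dev/null; python3 f.py
python3 - <<'E'
from h import *
# lever tip row check in w2 (tip seen at col 281, row 217)
c=imaging.get_calibration("wrist"); o=env.get_obs(); t=o["tool_pos"]
a=np.radians(23.8-o["tool_rot"][2]); d=dict(c); Rz=R.from_rotvec([0,0,a]); t2=np.array([.55205,-.27315,.2038]); d["position"]=t2+Rz.apply(c["position"]-t)
d["attitude"]=(Rz*R.from_euler("xyz",c["attitude"],degrees=True)).as_euler("xyz",degrees=True)
th=np.radians(23.8); cr=np.array([.6149,-.2479])
for L in(0,.5,.65,.8,1.):
  for h in(-1,7):
    x=-.027-(.063*np.cos(L)-h*.001*np.sin(L)); z=.058+.063*np.sin(L)+h*.001*np.cos(L)
    print(L,h,proj(d,(*(cr+x*np.array([np.cos(th),np.sin(th)])),z)))
E
```

```text
[0.595 0.219 0.089] [2.156 1.014 8.299] [ 0.017 -0.381  0.053] [-179.902   -0.081   -3.983]
[0.595 0.219 0.089] [ 1.018 -0.196  7.724] [ 0.018 -0.081  0.092] [-179.921   -0.025   -3.976]
[0.594 0.219 0.09 ] [ 1.891  3.578 -2.374] [ 0.794 -0.357 -0.039] [-179.945    0.153   -3.961]
0 -1 (np.float64(280.9483012112173), np.float64(228.4064200361252))
0 7 (np.float64(280.9878802350101), np.float64(231.38527798083146))
0.5 -1 (np.float64(281.13052267783337), np.float64(232.3009538465818))
0.5 7 (np.float64(281.1852724433673), np.float64(230.77138007949165))
0.65 -1 (np.float64(281.1951364496625), np.float64(229.79078685029032))
0.65 7 (np.float64(281.2525296734922), np.float64(226.61145378073996))
0.8 -1 (np.float64(281.26219843298287), np.float64(225.3316705551641))
0.8 7 (np.float64(281.3207366925345), np.float64(220.42550357931447))
1.0 -1 (np.float64(281.3521541475908), np.float64(216.25013786462299))
1.0 7 (np.float64(281.4092454003604), np.float64(209.03821055930166))
```

```bash
sed -i 's/precision=3/precision=4/' f.py
python3 -m crank '[{"x":0.0003,"y":-0.0005,"z":0,"turn":0},{"x":0.0003,"y":-0.0005,"z":0,"turn":0}]' >/dev/null; python3 f.py
python3 -m crank '[{"x":0,"y":0,"z":0.001,"turn":0},{"x":0,"y":0,"z":0.001,"turn":0}]' >/dev/null; python3 f.py
python3 -m crank '[{"x":0,"y":0,"z":0.001,"turn":0},{"x":0,"y":0,"z":0.001,"turn":0}]' >/dev/null; python3 f.py
```

```text
[0.594  0.2188 0.09  ] [ 0.1137  3.3758 -5.274 ] [ 0.9204  0.1487 -0.0835] [179.9994   0.1858  -3.9735]
[0.5944 0.2189 0.0897] [-3.0166  4.5346 -4.3877] [ 1.0433  0.5888 -0.0413] [-179.9852    0.1193   -3.9821]
[0.5946 0.2189 0.0895] [-3.3051  4.2392  0.3265] [0.9417 0.9257 0.019 ] [-179.9867    0.088    -3.9898]
```

```bash

python3 -m crank '[{"x":-0.0005,"y":-0.0007,"z":0,"turn":0},{"x":-0.001,"y":-0.0014,"z":0,"turn":0},{"x":-0.001,"y":-0.0014,"z":0,"turn":0}]' >/dev/null; python3 f.py
python3 -m crank '[{"x":0,"y":0,"z":0.001,"turn":0},{"x":0,"y":0,"z":0.001,"turn":0}]' >/dev/null; python3 f.py
```

```text
[0.5945 0.219  0.0894] [-4.3867  2.0051  1.3102] [0.3173 1.0188 0.0468] [179.9371   0.0173  -4.0458]
[0.5954 0.2188 0.0886] [-1.3088  1.1534  0.1355] [ 0.1451  0.4503 -0.1249] [179.9507  -0.0887  -4.0505]
```

```bash

python3 -m crank '[{"x":-0.0004,"y":-0.0004,"z":0.0005,"turn":0},{"x":-0.0004,"y":-0.0004,"z":0.001,"turn":0},{"x":-0.0004,"y":-0.0004,"z":0.001,"turn":0}]' >/dev/null; python3 f.py
python3 -m crank '[{"x":0,"y":0,"z":0.001,"turn":0},{"x":0,"y":0,"z":0.001,"turn":0}]' >/dev/null; python3 f.py
```

```text
[0.5959 0.2194 0.0882] [ 1.0023 -0.9071  4.5877] [-0.2334 -0.1099 -0.1135] [179.9973  -0.188   -4.077 ]
[0.596  0.2195 0.088 ] [-0.5511 -1.1098  9.6672] [-0.4301  0.2458 -0.1127] [179.9898  -0.2064  -4.0756]
```

```bash
python3 - <<'E'
from h import *
S=imaging.get_calibration("side"); th=np.radians(-4); e=np.array([np.cos(th),np.sin(th)])
def P(t,x,z): return np.round(proj(S,(*(np.array(t[:2])+x*e),t[2]-.0434+z)),1)
t=(.5954,.2208,.1256)
for L in(0,.3,.5,.65,.8,1.):
    print(L,P(t,-.027-.063*np.cos(L)+.003*np.sin(L),.036+.063*np.sin(L)+.003*np.cos(L)))
print("sole corners",[np.round(proj(S,(t[0]+a*e[0]+b*np.sin(th)*-1,t[1]+a*e[1]+b*e[0],t[2]-.0374)),1) for a,b in((.052,.032),(-.052,.032),(-.052,-.032))])
t=(.5951,.2189,.0891)
print("w4 sole corners",[np.round(proj(S,(t[0]+a*e[0]-b*np.sin(th),t[1]+a*e[1]+b*e[0],t[2]-.0374)),1) for a,b in((.052,.032),(-.052,.032),(-.052,-.032))])
E
python3 f.py
```

```text
0 [280.6 277. ]
0.3 [278.9 271.1]
0.5 [276.6 266.9]
0.65 [274.4 263.8]
0.8 [271.6 260.6]
1.0 [267.4 256.7]
sole corners [array([221.7, 272. ]), array([259.3, 289.5]), array([273.5, 269.9])]
w4 sole corners [array([223.9, 280.9]), array([260.6, 298.2]), array([274.4, 278.8])]
[0.596  0.2195 0.088 ] [-0.5511 -1.1098  9.6672] [-0.4301  0.2458 -0.1127] [179.9898  -0.2064  -4.0756]
```

```bash

python3 -m crank '[{"x":0,"y":0.0005,"z":-0.0007,"turn":0},{"x":0.0012,"y":0.0005,"z":-0.0007,"turn":0},{"x":0,"y":0.0017,"z":-0.0007,"turn":0},{"x":-0.0012,"y":0.0005,"z":-0.0007,"turn":0},{"x":0,"y":-0.0007,"z":-0.0005,"turn":0},{"x":0.0008,"y":0.0005,"z":-0.0005,"turn":0.03},{"x":0,"y":0.0013,"z":-0.0005,"turn":-0.03},{"x":-0.0008,"y":0.0005,"z":-0.0003,"turn":0.03},{"x":0,"y":-0.0003,"z":-0.0003,"turn":-0.03},{"x":0,"y":0.0005,"z":-0.0003,"turn":0},{"x":0,"y":0.0005,"z":-0.0003,"turn":0}]' >/dev/null; python3 f.py
```

```text
[0.5938 0.2192 0.0857] [ 2.2282 -0.7658  0.2488] [-0.2186 -0.4956  0.0374] [179.9627   0.0643  -4.0986]
```

The wiggle helps: it has gone down 2.3 mm. I'll continue that way.

```bash

python3 -m crank '[{"x":0.0005,"y":0,"z":0.0005,"turn":0},{"x":0.0013,"y":0,"z":0.001,"turn":0.02},{"x":0.0005,"y":0.0008,"z":0.001,"turn":-0.02},{"x":-0.0003,"y":0,"z":0.001,"turn":0.02},{"x":0.0005,"y":-0.0008,"z":0.001,"turn":-0.02},{"x":0.0005,"y":0,"z":0.0015,"turn":0},{"x":0.0005,"y":0,"z":0.0015,"turn":0}]' >/dev/null; python3 f.py
```

```text
[0.5949 0.2194 0.0846] [ 0.3936 -0.2608 -1.7574] [-0.2038 -0.1683  0.0055] [-179.9982   -0.0075   -4.038 ]
```

```bash
for i in 1; do
python3 -m crank '[{"x":0,"y":0,"z":0.001,"turn":0},{"x":0.0006,"y":0,"z":0.0015,"turn":0.02},{"x":0,"y":0.0006,"z":0.002,"turn":-0.02},{"x":-0.0006,"y":0,"z":0.002,"turn":0.02},{"x":0,"y":-0.0006,"z":0.002,"turn":-0.02},{"x":0,"y":0,"z":0.002,"turn":0}]' >/dev/null; python3 f.py
python3 -m crank '[{"x":0,"y":0,"z":0.0007,"turn":0},{"x":0,"y":0,"z":0.0015,"turn":0},{"x":0,"y":0,"z":0.0015,"turn":0}]' >/dev/null; python3 f.py; done
```

```text
[0.594  0.2194 0.0816] [ 2.0226 -0.4705 -7.6441] [-0.1366 -0.2708  0.0193] [179.9892   0.11    -4.014 ]
[0.5945 0.2197 0.0819] [-2.3028 -0.3409 -2.9722] [-0.3884  0.3468 -0.0265] [179.9889   0.0127  -4.0106]
```

```bash
for i in 1; do
python3 -m crank '[{"x":-0.0004,"y":0,"z":0.0005,"turn":0},{"x":0.0004,"y":0,"z":0.001,"turn":0.02},{"x":-0.0004,"y":0.0006,"z":0.001,"turn":-0.02},{"x":-0.001,"y":0,"z":0.001,"turn":0.02},{"x":-0.0004,"y":-0.0006,"z":0.001,"turn":-0.02},{"x":-0.0004,"y":0,"z":0.001,"turn":0}]' >/dev/null; python3 f.py
python3 -m crank '[{"x":0,"y":0,"z":0.0005,"turn":0},{"x":0,"y":0,"z":0.001,"turn":0},{"x":0,"y":0,"z":0.001,"turn":0}]' >/dev/null; python3 f.py; done
```

```text
[0.594  0.2194 0.0798] [-0.7977 -0.501  -7.7548] [ 0.0367  0.16   -0.0325] [179.9834   0.0492  -4.0096]
[0.5944 0.2197 0.0796] [-0.175  -0.4511 -4.5377] [-0.144   0.3028  0.1837] [179.9974  -0.0183  -3.9696]
```

```bash
for i in 1; do
python3 -m crank '[{"x":-0.0002,"y":0,"z":0.0005,"turn":0},{"x":0.0004,"y":0,"z":0.001,"turn":0.02},{"x":-0.0002,"y":0.0006,"z":0.001,"turn":-0.02},{"x":-0.0008,"y":0,"z":0.001,"turn":0.02},{"x":-0.0002,"y":-0.0006,"z":0.001,"turn":-0.02},{"x":-0.0002,"y":0,"z":0.001,"turn":0}]' >/dev/null; python3 f.py
python3 -m crank '[{"x":0,"y":0,"z":0.0005,"turn":0},{"x":0,"y":0,"z":0.001,"turn":0},{"x":0,"y":0,"z":0.001,"turn":0}]' >/dev/null; python3 f.py; done
```

```text
[0.5944 0.2196 0.0783] [ 0.7591 -0.6513 -6.8435] [-0.0668 -0.1349 -0.0049] [-179.9817   -0.0119   -4.0337]
[0.5942 0.2196 0.0782] [-1.7276 -2.4225  0.1753] [-0.3169  0.4904 -0.2383] [179.9915  -0.0115  -4.0411]
```

```bash

python3 -m crank '[{"x":0,"y":0,"z":0.0003,"turn":0},{"x":0.0006,"y":0,"z":0.0003,"turn":0.02},{"x":0,"y":0.0006,"z":0.0003,"turn":-0.02},{"x":-0.0006,"y":0,"z":0.0003,"turn":0.02},{"x":0,"y":-0.0006,"z":0.0003,"turn":-0.02},{"x":0,"y":0,"z":0.0003,"turn":0}]' >/dev/null; python3 f.py
python3 -m crank '[{"x":0,"y":0,"z":0.0007,"turn":0},{"x":0,"y":0,"z":0.0007,"turn":0}]' >/dev/null; python3 f.py
```

```text
[0.5949 0.2201 0.0781] [-1.6227 -1.6442  4.9885] [-0.2814  0.3452  0.5882] [-179.963    -0.1078   -3.8949]
[0.5949 0.2201 0.0781] [-2.7735 -3.9748  8.4067] [-0.4772  0.7105  0.391 ] [-179.9826   -0.1167   -3.9024]
```

```bash

python3 -m crank '[{"x":0.0005,"y":0.0005,"z":-0.0012,"turn":0},{"x":0.0005,"y":0.0005,"z":-0.0012,"turn":0}]' >/dev/null; python3 f.py
python3 -m crank '[{"x":0,"y":0,"z":0,"turn":0},{"x":0,"y":0,"z":0,"turn":0},{"x":0,"y":0,"z":0,"turn":0},{"x":0,"y":0,"z":0,"turn":0},{"x":0,"y":0,"z":-0.02,"turn":0},{"x":0,"y":0,"z":-0.05,"turn":0},{"x":0,"y":0,"z":-0.08,"turn":0},{"x":-0.02,"y":0,"z":-0.1,"turn":0},{"x":-0.05,"y":0,"z":-0.11,"turn":0},{"x":-0.07,"y":0,"z":-0.12,"turn":0},{"x":-0.07,"y":0,"z":-0.12,"turn":0},{"x":-0.07,"y":0,"z":-0.12,"turn":0}]' 0.07
python3 - <<'E'
from h import *
c=imaging.get_calibration("wrist"); w=imaging.read_camera("wrist")[:,:,::-1]; o=env.get_obs();print(o["tool_pos"],o["tool_rot"])
cv2.imwrite("pics/w5full.png",w)
cv2.imwrite("pics/w5.png",cv2.resize(np.clip(w[30:240,140:420]*1.2,0,255).astype('uint8'),(800,600),interpolation=cv2.INTER_CUBIC))
E
```

```text
[0.5949 0.22   0.0781] [-1.5782  0.0406  3.4851] [-0.0274  0.2785  0.4163] [-179.93     -0.0588   -3.941 ]
time_s: 29.75
tool_pos: [0.5257, 0.2236, 0.1983]
tool_rot: [-180.0, -0.1, -4.1]
force: [0.2, -0.2, -0.4]
grip_width: 0.0698
grasp_force: 0.0
[0.52558511 0.2234895  0.19783881] [ 1.79997913e+02 -3.22325745e-02 -4.07363178e+00]
```

View pics/w5.png

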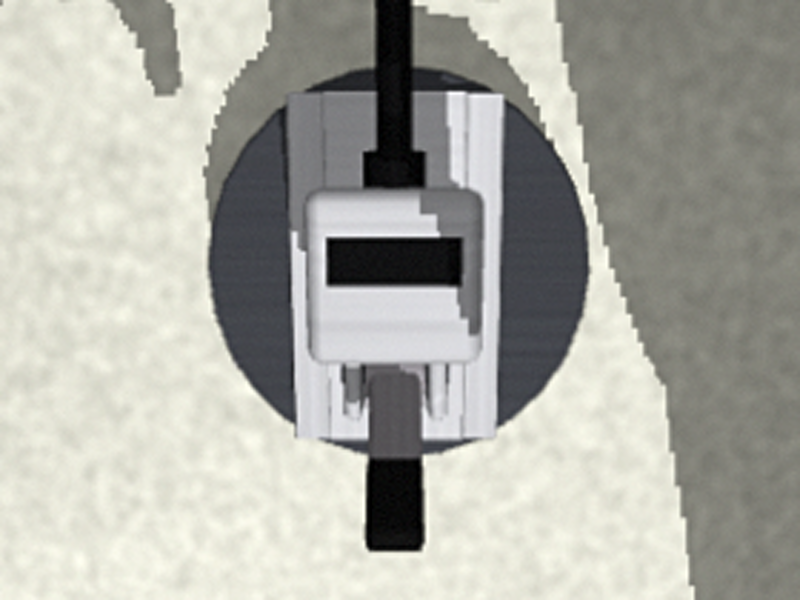

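The lamp sits upright and centred on the foot's plate. The crown centre is at image (278.3,126.1), and the lever end is at row 221.8, still up.

```bash
python3 - <<'E'
from h import *
c=imaging.get_calibration("wrist"); o=env.get_obs(); t=o["tool_pos"]; th=np.radians(o["tool_rot"][2])
ex=np.array([np.cos(th),np.sin(th)]);ey=np.array([np.sin(th),-np.cos(th)])
def s(n,p): d=p[:2]-t[:2]; print(n,p,ex@d,ey@d)
s("crown",onz(c,278.3,126.1,.095)); s("levtip",onz(c,278.3,221.5,.035+.09)); s("sole f",onz(c,278.3,30+92/2.857,.041)); s("sole b",onz(c,278.3,30+437/2.857,.041))
E
```

```text
crown [0.59545218 0.2184312  0.095     ] 0.07004988950425671 8.227180126547896e-05
levtip [0.53422677 0.22272523 0.125     ] 0.008674123712432213 0.00014845144408463126
sole f [0.64574406 0.21497509 0.041     ] 0.1204602286694618 -4.300339998585193e-05
sole b [0.54369308 0.22223301 0.041     ] 0.018151483421414358 -3.3047781073295184e-05
```

```bash

python3 -m crank '[{"x":0.01,"y":-0.001,"z":0.01,"turn":0},{"x":0.017,"y":-0.001,"z":0.03,"turn":0},{"x":0.017,"y":-0.001,"z":0.055,"turn":0},{"x":0.017,"y":-0.001,"z":0.073,"turn":0},{"x":0.017,"y":-0.001,"z":0.081,"turn":0},{"x":0.017,"y":-0.001,"z":0.081,"turn":0},{"x":0.017,"y":-0.001,"z":0.081,"turn":0}]' 0.04 15; python3 f.py
python3 -m crank '[{"x":0,"y":0,"z":0,"turn":0},{"x":0,"y":0,"z":0,"turn":0},{"x":0,"y":0,"z":0,"turn":0},{"x":0,"y":0,"z":0,"turn":0},{"x":0,"y":0,"z":0,"turn":0}]' 0 15; python3 f.py
```

```text
time_s: 30.68
tool_pos: [0.5424, 0.2241, 0.1176]
tool_rot: [-180.0, -0.1, -4.0]
force: [0.1, 0.4, 0.4]
grip_width: 0.0402
grasp_force: 0.0
[0.5424 0.2241 0.1176] [0.1213 0.39   0.4437] [ 0.0388 -0.0515 -0.0067] [-179.9662   -0.0839   -4.0139]
time_s: 31.3
tool_pos: [0.5419, 0.2238, 0.1169]
tool_rot: [180.0, -0.0, -4.0]
force: [0.0, 0.1, 1.1]
grip_width: 0.0137
grasp_force: 15.0
[0.5419 0.2238 0.1169] [0.0065 0.0679 1.0734] [-0.0546  0.1032 -0.002 ] [179.9971  -0.0127  -4.0196]
```

```bash

python3 -m crank '[{"x":-0.0044,"y":0,"z":0.0028,"turn":0},{"x":-0.0085,"y":0,"z":0.006,"turn":0},{"x":-0.0122,"y":0,"z":0.0096,"turn":0},{"x":-0.0156,"y":0,"z":0.0135,"turn":0}]' >/dev/null; python3 f.py
python3 -m crank '[{"x":-0.003,"y":0,"z":0.0043,"turn":0},{"x":-0.0055,"y":0,"z":0.0089,"turn":0}]' >/dev/null; python3 f.py
python3 -m crank '[{"x":-0.0021,"y":0,"z":0.0048,"turn":0},{"x":-0.0037,"y":0,"z":0.0097,"turn":0}]' >/dev/null; python3 f.py
```

```text
[0.5284 0.2247 0.1049] [ 2.1954 -1.2382  5.9256] [-0.2229 -0.5219  0.0344] [-179.9558   -0.2885   -4.0616]
[0.5223 0.2251 0.0956] [ 0.3367 -0.8346  5.4434] [-0.2215 -0.3426  0.017 ] [-179.972    -0.2155   -4.0489]
[0.5182 0.2255 0.0857] [ 0.8449 -1.6489  4.92  ] [-0.2276 -0.1969 -0.051 ] [-179.984    -0.1629   -4.0377]
```

Smooth at about 5 N, so the lamp is home. I'll finish the stroke.

```bash

python3 -m crank '[{"x":-0.0011,"y":0,"z":0.0051,"turn":0},{"x":-0.0016,"y":0,"z":0.0098,"turn":0},{"x":-0.0016,"y":0,"z":0.0103,"turn":0},{"x":-0.0016,"y":0,"z":0.0103,"turn":0}]' >/dev/null; python3 f.py
python3 -m crank '[{"x":0,"y":0,"z":0.0007,"turn":0},{"x":0,"y":0,"z":0.001,"turn":0},{"x":0,"y":0,"z":0.001,"turn":0}]' >/dev/null; python3 f.py
```

```text
[0.5161 0.2256 0.0749] [ 0.1969 -0.7991  3.8489] [-0.1781 -0.1574 -0.0509] [-179.991    -0.0772   -4.0308]
[0.5159 0.2256 0.0735] [ 1.6931 -1.1388  4.7488] [-0.1773 -0.4097  0.0378] [-179.9877   -0.049    -4.0248]
```

```bash

python3 -m crank '[{"x":0,"y":0,"z":0.001,"turn":0},{"x":0,"y":0,"z":0.001,"turn":0}]' >/dev/null; python3 f.py
python3 -m crank '[{"x":0,"y":0,"z":0.001,"turn":0},{"x":0,"y":0,"z":0.001,"turn":0}]' >/dev/null; python3 f.py
```

```text
[0.5158 0.2256 0.0723] [ 2.4545 -1.51    4.2069] [-0.1268 -0.5833  0.0244] [-179.9899   -0.0355   -4.0243]
[0.5157 0.2256 0.0716] [ 2.2033 -0.59    6.2325] [-0.2061 -0.4596  0.0563] [-179.9994   -0.0304   -4.0225]
```

```bash

python3 -m crank '[{"x":0,"y":0,"z":0,"turn":0},{"x":0,"y":0,"z":0,"turn":0},{"x":0,"y":0,"z":0,"turn":0},{"x":0,"y":0,"z":-0.02,"turn":0},{"x":0,"y":0,"z":-0.04,"turn":0},{"x":0,"y":0,"z":-0.04,"turn":0}]' 0.04 >/dev/null; python3 f.py
python3 -m crank '[{"x":0,"y":0,"z":0,"turn":0},{"x":0,"y":0,"z":0,"turn":0},{"x":0,"y":0,"z":0,"turn":0},{"x":0,"y":0,"z":0,"turn":0},{"x":0,"y":0,"z":0.004,"turn":0},{"x":0,"y":0,"z":0.008,"turn":0},{"x":0,"y":0,"z":0.01,"turn":0},{"x":0,"y":0,"z":0.01,"turn":0}]' 0 >/dev/null; python3 f.py
python3 -m crank '[{"x":0,"y":0,"z":0.002,"turn":0},{"x":0,"y":0,"z":0.003,"turn":0},{"x":0,"y":0,"z":0.003,"turn":0}]' >/dev/null; python3 f.py
```

```text
[0.5173 0.2265 0.1144] [-0.107   0.5249 -0.4656] [0.0511 0.0128 0.001 ] [-179.8869   -0.2952   -4.0264]
[0.5153 0.2255 0.101 ] [ 0.2069 -0.3618  0.2518] [-0.0458  0.0276  0.0388] [179.9859   0.0281  -4.0173]
[0.5154 0.2256 0.0983] [-0.7971  0.1758 -0.8523] [0.0179 0.0145 0.0066] [179.9935   0.0054  -4.02  ]
```

```bash
for i in 1; do
python3 -m crank '[{"x":0,"y":0,"z":0.001,"turn":0},{"x":0,"y":0,"z":0.0015,"turn":0},{"x":0,"y":0,"z":0.0015,"turn":0}]' >/dev/null; python3 f.py
python3 -m crank '[{"x":0,"y":0,"z":0.001,"turn":0},{"x":0,"y":0,"z":0.0015,"turn":0},{"x":0,"y":0,"z":0.0015,"turn":0}]' >/dev/null; python3 f.py
python3 -m crank '[{"x":0,"y":0,"z":0.0007,"turn":0},{"x":0,"y":0,"z":0.001,"turn":0},{"x":0,"y":0,"z":0.001,"turn":0}]' >/dev/null; python3 f.py;done
```

```text
[0.5154 0.2256 0.0968] [-0.5483  0.5306 -0.2892] [0.0077 0.0512 0.0294] [179.993    0.0054  -4.0224]
[0.5155 0.2257 0.0962] [-1.5559 -0.9333  6.0007] [-0.2176  0.4734 -0.0313] [179.9833  -0.0196  -4.0171]
[0.5155 0.2258 0.096 ] [-3.9631 -1.5327 10.7631] [-0.3753  0.864  -0.0384] [179.9694  -0.03    -4.0182]
```

```bash
python3 -m crank '[{"x":0,"y":0,"z":-0.01,"turn":0},{"x":0,"y":0,"z":-0.04,"turn":0},{"x":-0.02,"y":0,"z":-0.08,"turn":0},{"x":-0.03,"y":0,"z":-0.1,"turn":0},{"x":-0.03,"y":0,"z":-0.1,"turn":0},{"x":-0.03,"y":0,"z":-0.1,"turn":0}]' >/dev/null; python3 f.py
python3 - <<'E'
from h import *
c=imaging.get_calibration("wrist"); w=imaging.read_camera("wrist")
th=np.radians(-4.0); e=np.array([np.cos(th),np.sin(th)]); b=np.array([.5950,.2195])
for L in(0,.05,.1,.3): print(L,np.round(proj(c,(*(b+e*(-.027-.063*np.cos(L)),),.071+.003+.063*np.sin(L))),1))
u=int(round(proj(c,(*(b-e*.085),.074))[0])); v=int(proj(c,(*(b-e*.085),.074))[1])
print(u,v,w[v-30:v+30:2,u].mean(1).astype(int)); print(env.get_obs()["time_s"])
E
```

```text
[0.4854 0.227  0.193 ] [ 0.3842 -0.8042  0.1296] [0.0346 0.0479 0.0776] [179.9407   0.0749  -4.0547]Traceback (most recent call last):
  File "<stdin>", line 4, in <module>
  File "h.py", line 11, in proj
    q=R.from_euler("xyz",c["attitude"],degrees=True).inv().apply(np.asarray(P)-c["position"])
                                                                 ~~~~~~~~~~^^^
ValueError: setting an array element with a sequence. The requested array has an inhomogeneous shape after 1 dimensions. The detected shape was (2,) + inhomogeneous part.
```

```bash
python3 - <<'E'
from h import *
c=imaging.get_calibration("wrist"); w=imaging.read_camera("wrist")
th=np.radians(-4.0); e=np.array([np.cos(th),np.sin(th)]); b=np.array([.5950,.2195])
for L in(0,.1,.3): print(L,np.round(proj(c,(*(b+e*(-.027-.063*np.cos(L))),.071+.003+.063*np.sin(L))),1))
u,v=map(int,proj(c,(*(b-e*.085),.074)))
print(u,v,w[v-30:v+30:2,u].mean(1).astype(int)); print(env.get_obs()["time_s"]); env.sign_off()
E
```

```text
0 [277.7 189.8]
0.1 [277.7 191.1]
0.3 [277.7 191.6]
277 183 [154 154 155 108  12  17  18  16  16  19  17  16  16  17  16  13  14  14
  14 179 199 201 201 199 197 197 197 203 203 202]
37.775
the job is handed in; nothing more can be done
```

I moved the lamp to the foot, locked it there, and handed the job in at 37.8 s; the judge's verdict was not shown. The lamp sits home and upright on the ball with its shade over the slate. The lever stopped hard at its expected bottom height under about 11 N, but the last camera check could not confirm its angle. Seating took some wiggling, and I briefly pressed on the foot at about 20 N beyond the lamp's weight, over the advised 15 N; the run carried on normally.

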